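# Loosen the knurled ring and swing the hold-down bar off the well plate

### The job

The 96-well plate is held in its fixture by a steel bar under a knurled clamp ring. Roll a fingertip across the ring's knurled rim to loosen it anticlockwise (seen from above) by two full turns, and stop there, since it comes off at much more; only then push the bar aside with a fingertip, anticlockwise away from the robot, until it is completely clear of the plate. Do not grip the ring or the bar, leave the plate lying in its nest, do not disturb the other things on the bench, and end with the robot clear.

Things in the scene. Friction and masses are not known exactly. Their poses are not given: they have to be found in the camera images.
- clamp_base: Grey fixture slab 176 (x) x 206 (y) x 12 mm, fixed. Origin on the bench under the vertical stud that carries bar and ring; slab from y -158 to +48, x -88 to +88 mm. z up, -y points from the stud to the plate's nest, +x roughly away from the robot (turned up to 20 degrees). Nest lips rise 7 mm over the slab; the stud, 15 mm thick, ends 78 mm above the bench
- ring_center (a point): Centre of the knurled clamp ring on the stud axis, 61 mm above the bench. Plain steel, 52 mm across over its 26 rim teeth, rim 49 to 72 mm above the bench, top face at 74 mm. A small raised black ridge on the top runs outward: it points along the bar over the plate when tight, and in that same direction after each full turn
- clamp_ring (a joint): Turn of the ring about the vertical stud, rad: 0 tight at the start, growing anticlockwise from above (loosening), 6.283 a turn. It does not rise; light friction (0.04 N m, 1.5 N at the rim); it stays where left. A closed fingertip pressed sideways on the rim with 3 to 15 N and moved along it turns it, all round or in strokes
- swing_bar (a joint): Swing of the steel bar about the stud axis, rad: 0 at the start along the fixture's -y over the plate, growing anticlockwise from above, 1.571 along the fixture's +x; stop at 1.75; clear of the plate beyond 1.25. Bar 30 mm wide, 31 to 45 mm above the bench, reaches 114 mm from the axis; stays where left; about 1.5 N at 80 mm moves it
- pcr_plate: White 96-well plate, 128 x 85 x 17 mm high, loose in the nest, long side along the fixture's x; origin at the centre of its underside, 94 mm from the stud axis towards the fixture's -y, 12 mm above the bench; its top is 29 mm above the bench, 2 mm below the bar
- tape_roll: Bystander: roll of label tape lying flat, 84 mm across, 19 mm high, left of the fixture
- marker: Bystander: lab marker lying down, 135 mm long, 15 mm thick, beyond the fixture
- petri_dish: Bystander: petri dish, 87 mm across, 15 mm high, right of the fixture
- charger: Bystander: small black wall adapter, 38 x 46 x 71 mm high, beyond the right side of the fixture
- bottle: Bystander: white reagent bottle with screw cap, 56 mm across, 100 mm high, far left
- bottle_b: Bystander: white reagent bottle with screw cap, 68 mm across, 120 mm high, far right
- bar_mid (a point): Middle of the swing bar: 70 mm from the stud axis, on its centre line, half-way through its thickness, 38 mm above the bench; it moves with the bar. Axes: y along the bar towards the stud, x across it towards the side it swings to. The side to push on is 15 mm from here at -x

How it is judged:
On the way, in this order (a step that is already met when the one before it is completed fails the run):
1. the ring is loosened by two full turns, to about a sixth of a turn (value of joint clamp_ring between 11.5 and 13.65 rad and value of joint swing_bar below 0.15 rad), for 0.2 s.
2. the bar is swung clear of the plate (value of joint clamp_ring between 11.5 and 13.65 rad and value of joint swing_bar above 1.22 rad), for 0.2 s.
At the end, for the whole second after the job is handed in: The ring stands two full turns loose (11.5 to 13.65 rad, a sixth of a turn either way), the bar has swung at least 1.22 rad, clear of the plate, and rests; the plate lies in its nest within 8 mm, and the other things were not shifted by more than 30 mm (all of step 2 and velocity of joint swing_bar below 0.1 rad/s and horizontal distance between pcr_plate and clamp_base between 0.086 and 0.102 m and height (world z) of pcr_plate below 0.016 m and distance of pcr_plate from where it was at the start of the episode below 0.012 m); the robot touches nothing.
It fails at once if the bar is swung before the ring is two turns loose (value of joint swing_bar above 0.2 rad and value of joint clamp_ring below 11.5 rad).
It fails at once if the ring is turned so far that it comes off (more than two and a third turns) (value of joint clamp_ring above 14.7 rad).
It fails at once if the ring or the bar is gripped: the point between the finger pads is within the ring's rim (15 mm of its axis) below its top, or inside the bar (8 mm of its centre line) below its top ((horizontal distance between the grasp point and ring_center below 0.015 m and height (world z) of the grasp point below 0.088 m) or (x of the grasp point in the frame of bar_mid between -0.008 and 0.008 m and y of the grasp point in the frame of bar_mid between -0.045 and 0.035 m and z of the grasp point in the frame of bar_mid below 0.021 m)).
It fails at once if the plate is lifted, tipped or pushed out of its nest (height (world z) of pcr_plate above 0.017 m or distance of pcr_plate from where it was at the start of the episode above 0.012 m or angle between pcr_plate's own z axis and vertical above 0.15 rad).
It fails at once if a bystander is shifted or lifted by more than 30 mm (distance of any of tape_roll, marker, petri_dish, charger, bottle, bottle_b from where it was at the start of the episode above 0.03 m).
It also fails if it takes over 69 s, if anything falls off the work surface, if the arm or the gripper's body presses on something with over 40 N, if the wrist force passes 120 N, or if a joint passes its speed limit or range.

### The arm

A 6-joint arm with a two-finger parallel gripper is mounted at the origin on a cart in front of the work surface, level with it; the furniture and walls round the work are solid. World frame = base frame: x ahead of the robot, y to its left, z up, the work surface at z = 0. Lengths are in m, angles in rad, forces in N, time in s.
With the tool pointing down it reaches from about 0.225 to 0.875 m from the base axis. Payload 3.4 kg.
Tool frame: the origin (TCP) lies between the finger pads; the fingertips stand 8 mm ahead of it and the grasp point (between the pads) lies 11 mm behind it; z points along the fingers, y is the line along which they close (so a half turn about z gives the same grasp; the last joint's range is limited). The gripper opens to 85 mm and grips with 20 to 120 N. Pads are 22 mm wide; open, the fingers measure 114 mm over their backs; the gripper's body (76 mm by 85 mm) begins 54 mm behind the grasp point. The pads swing forward as they close: fully open they stand 13 mm farther back than shut.
Start: joints at [1.16, 0.276, 1.505, -0, 1.361, -0.121], TCP at [0.164, 0.551, 0.239] pointing down, gripper open.
Joint ranges: [-2.89, 2.89], [-0.75, 2.08], [0.22, 2.7], [-1.18, 4.32], [0.11, 2.71], [-2.7, 2.7]. Speed limits (rad/s): [2.57, 2.57, 3.14, 3.14, 3.14, 3.14].

### API

Orientations are given as a unit quaternion [w, x, y, z].
In Python, from rig import manip gives the robot as it stands.
- The arm moves only by the tool move_arm, never from a script. Its argument "deltas" is a list that holds one entry, the list of rows, each a list of 5 numbers: the shift along the tool's x, y, z normalised to -1 to 1, where 1 is 80 cm, then the turn about the tool's z normalised to -1 to 1, where 1 is 120 degrees, then the closure, from -1 (fully open) to 1 (shut). In form: [[[tx, ty, tz, twist, grip], ...]]. A call has 1 to 12 rows; each row is the pose to reach, as a shift and turn from the pose commanded when the call began, along the tool's axes at that moment; what a row does not reach only later rows make up. A row lasts 1/10 s, in which the tool goes at most 50 mm and 8.59 degrees, less where a joint would pass 70% of its speed; a pose out of reach is approached as far as the arm can. A call with a number of a shift or a turn outside -1 to 1 is refused whole. A call with a gripper value outside its range is refused whole. The fingers move at their own pace and stop on an object; "squeeze" is the grip in N (left out, the last holds). Time passes only in rows, so rows that repeat a pose let the fingers close. It gives the time, the measured TCP pose, the force, the opening and the grip force at its end, in the units of the state.
- manip.get_state(): the state, without advancing time (a new reading comes with each control period).
- manip.get_image(name): name is "side" or "top"; returns the picture (400x640x3 uint8, red, green, blue); there is no depth.
- manip.camera_params(name): a dict with "fx", "fy", "cx", "cy" (pixels), "R" (3x3) and "t" (3): a world point X has camera coordinates R X + t. Camera axes: x right, y down, z forward; pixel columns grow to the right and rows downward; lengths in m; the calibration is good to about 2 mm. A picture is of the moment at which its call begins. camera_params takes no time and is no camera call.
- manip.sign_off(): hands the job in; it is judged then, once.
The state is a dict: "clock": time; "qpos": joint angles; "qd": joint speeds; "effort": joint torques, N m; "position": TCP position; "ee_rot": TCP orientation; "contact_force": force on the tool from outside, world axes, zero at the start; "moment": the same for the moment, N m; "width": finger opening in m; "gripper_force": force on a finger pad.
Only numpy, scipy, OpenCV 4.12 (cv2) and the standard library are available. Lean on these libraries where they do the work, as an engineer would, in place of code of your own. Each camera call takes 0.05 s, during which the arm holds its last target. There are 200 camera calls.

## Working session

There is one attempt and no reset: what is moved stays moved. The work goes in short steps, Python scripts to look and compute and a tool call to move; the robot and the scene stay as the last step left them, time stands still between calls to the robot, and variables do not carry over. Pictures are saved under pics/ and viewed, at most 10 in all, crops included, and the job is handed in when it is done.

Besides the shell and the picture viewer there is one more tool, called in YAML: its name, and indented under it one key for each argument. move_arm: Moves the arm, as the interface text tells. Scaled input: -1 to 1 covers 80 cm each way for a shift and 120 degrees each way for a turn. Its arguments: {"type":"object","properties":{"deltas":{"type":"array","items":{"type":"array","items":{"type":"array","items":{"type":"number","minimum":-1,"maximum":1}}}},"squeeze":{"type":"number"}},"required":["deltas"]}

```bash
mkdir -p pics
python3 - <<'E'
from rig import manip
import cv2,numpy as np
np.set_printoptions(precision=4,suppress=True)
for n in("top","side"):
    cv2.imwrite(f"pics/{n}0.png",manip.get_image(n)[:,:,::-1]); p=manip.camera_params(n); print(n,p)
print(manip.get_state())
E
```

```text
top {'fx': 434.14270270842434, 'fy': 434.14270270842434, 'cx': 311.98633614260905, 'cy': 201.12941330742305, 'R': array([[-0.0047, -1.    ,  0.0022],
       [-0.9986,  0.0046, -0.0529],
       [ 0.0529, -0.0025, -0.9986]]), 't': array([-0.0258,  0.5974,  1.4031])}
side {'fx': 373.7400712875337, 'fy': 373.7400712875337, 'cx': 315.4347098674672, 'cy': 202.63468888180967, 'R': array([[ 0.9943, -0.1067,  0.0039],
       [-0.0476, -0.4758, -0.8783],
       [ 0.0956,  0.8731, -0.4782]]), 't': array([-0.6076,  0.0679,  1.0919])}
{'clock': 0.1, 'qpos': array([ 1.16  ,  0.2765,  1.506 , -0.    ,  1.3607, -0.121 ]), 'qd': array([-0.0014, -0.0013, -0.0052,  0.0006, -0.    , -0.0017]), 'effort': array([  0.0037, -41.7696, -24.6407,   0.0002,   0.0058,   0.    ]), 'position': array([0.1642, 0.5506, 0.2385]), 'ee_rot': array([-0.0002,  0.1444,  0.9895, -0.0008]), 'contact_force': array([-0.1512, -0.0489, -0.265 ]), 'moment': array([0.0035, 0.001 , 0.0044]), 'gripper_force': 0.0, 'width': 0.08513619395583263}
```

View pics/top0.png

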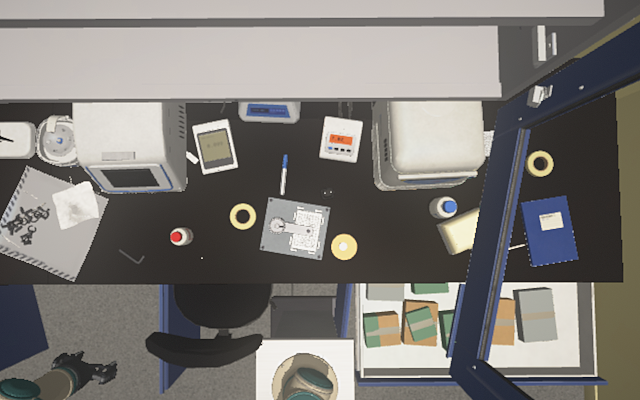

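View pics/side0.png

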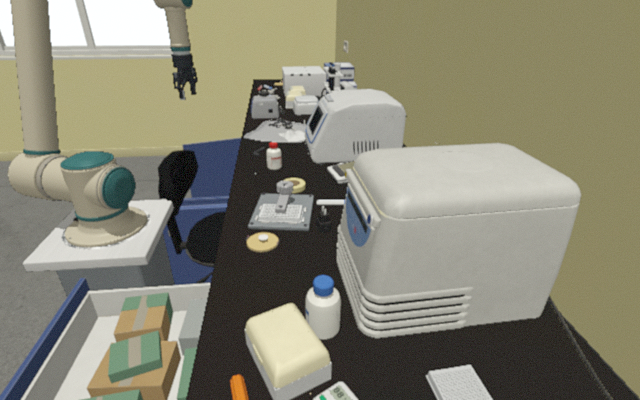

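The top view shows the fixture at about (295,228): the ring is near (278,226), the plate near (308,230), tape at (243,216), petri dish at (344,247), marker at (284,172) and charger near (327,192). I'll zoom in on both views.

```bash
cat > h.py <<'E'
from rig import manip
import cv2,numpy as np
np.set_printoptions(precision=4,suppress=True)
def ray(n,uv,z):
    p=manip.camera_params(n);R,t=np.array(p["R"]),np.array(p["t"])
    d=R.T@np.array([(uv[0]-p["cx"])/p["fx"],(uv[1]-p["cy"])/p["fy"],1]);c=-R.T@t
    return c+d*(z-c[2])/d[2]
def proj(n,X):
    p=manip.camera_params(n);c=np.array(p["R"])@X+p["t"]
    return np.array([p["cx"]+p["fx"]*c[0]/c[2],p["cy"]+p["fy"]*c[1]/c[2]])
def crop(im,x0,y0,x1,y1,s): return cv2.resize(im[y0:y1,x0:x1],None,fx=s,fy=s,interpolation=cv2.INTER_CUBIC)
E
python3 - <<'E'
from h import *
a=cv2.imread("pics/top0.png");b=cv2.imread("pics/side0.png")
x=crop(a,250,185,350,265,6);cv2.imwrite("pics/c0.png",x)
y=crop(b,230,170,350,255,6);cv2.imwrite("pics/c1.png",y)
# slab: grey mask
h=cv2.cvtColor(a,cv2.COLOR_BGR2HSV)
m=((h[...,1]<70)&(h[...,2]>90)).astype(np.uint8)
n,l,s,c=cv2.connectedComponentsWithStats(m)
k=l[215,268];print(s[k])
cs,_=cv2.findContours((l==k).astype(np.uint8),cv2.RETR_EXTERNAL,cv2.CHAIN_APPROX_NONE)
r=cv2.minAreaRect(max(cs,key=cv2.contourArea));print(r)
P=[ray("top",q,.012) for q in cv2.boxPoints(r)]
for q in P:print(q)
E
```

```text
[ 260  197   71   63 3432]
((294.56756591796875, 228.09458923339844), (63.29361343383789, 54.25166320800781), 9.462321281433105)
[0.4401 0.145  0.012 ]
[0.6146 0.1161 0.012 ]
[ 0.5795 -0.0883  0.012 ]
[ 0.4054 -0.0581  0.012 ]
```

View pics/c0.png

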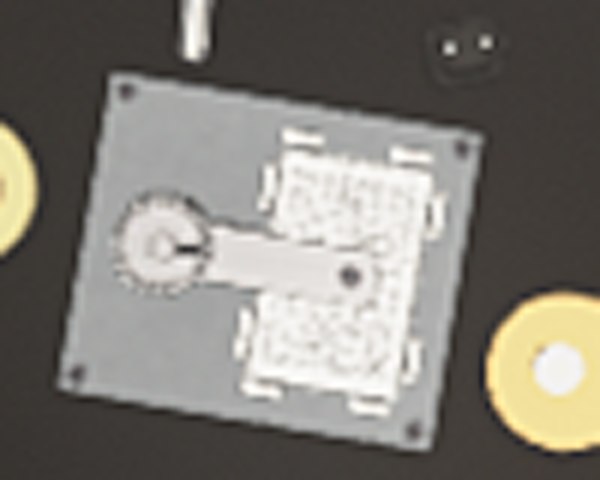

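View pics/c1.png

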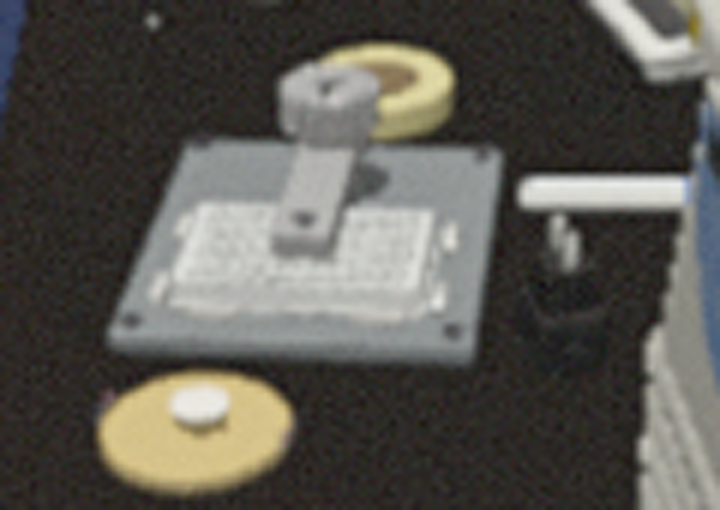

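The crops show the ring centre at about crop (163,243), which is top pixel (276.7,225.1). The ridge points right along the bar, and the bar end is near crop (375,280). The charger's top is at pixel (328,192). I'll cross-check the stud position and plan the approach.

```bash
cat >> h.py <<'E'
import json
from scipy.spatial.transform import Rotation as Ro
# commanded pose (x,y,z,psi deg: heading of tool x), tool z down
def rows(start,poses):
    """rows for poses relative to start"""
    a=np.radians(start[3]);X=np.array([np.cos(a),np.sin(a)]);Y=np.array([np.sin(a),-np.cos(a)])
    out=[]
    for p in poses:
        d=np.array(p[:2])-start[:2]
        out.append([round(float(v),4)+0. for v in (d@X/.8,d@Y/.8,(start[2]-p[2])/.8,(start[3]-p[3])/120)]+[1])
    print(json.dumps(out).replace(" ",""))
    # pose actually commanded by last rounded row
    r=out[-1];e=np.array(start[:2])+.8*(r[0]*X+r[1]*Y)
    return [float(e[0]),float(e[1]),start[2]-.8*r[2],start[3]-120*r[3]]
def on(C,rad,phi,z,dpsi=0): 
    f=np.radians(phi);return [C[0]+rad*np.cos(f),C[1]+rad*np.sin(f),z,phi+dpsi]
E
python3 - <<'E'
from h import *
print(ray("top",(276.7,225.1),.072), ray("side",(230+330/6,170+85/6),.074), ray("side",(230+330/6,170+100/6),.061))
print(proj("top",[.5189,.083,.074]),proj("side",[.5189,.083,.074]))
for n,uv,z in(("charger",(327.8,192.5),.071),("marker tip",(282.5,194),.01),("dish",(344,246.5),.015),("tape",(243,216),.019)):print(n,ray("top",uv,z))
C=(.519,.083); s=[.1642,.5506,.2385,163.4]
# travel: 11 rows to way point, 12 rows on
p1=[.40,.25,.2385,73.4]; A=[[*(np.array(s)+(np.array(p1)-s)*(i/11))] for i in range(1,12)]
e=rows(s,A+[p1]);print(e)
g=on(C,.055,-20,.20);B=[[*(np.array(e)+(np.array(g)-e)*(i/11))] for i in range(1,12)]
e=rows(e,B+[g]);print(e)
E
```

```text
[0.5197 0.0823 0.072 ] [0.5229 0.0755 0.074 ] [0.5227 0.0843 0.061 ]
[276.4219 225.3681] [283.6479 183.1969]
charger [ 0.6213 -0.0783  0.071 ]
marker tip [0.6215 0.0681 0.01  ]
dish [ 0.4491 -0.1321  0.015 ]
tape [0.5497 0.1961 0.019 ]
[[-0.0354,-0.0251,0.0,0.0682,1],[-0.0709,-0.0502,0.0,0.1364,1],[-0.1063,-0.0752,0.0,0.2045,1],[-0.1418,-0.1003,0.0,0.2727,1],[-0.1772,-0.1254,0.0,0.3409,1],[-0.2126,-0.1505,0.0,0.4091,1],[-0.2481,-0.1756,0.0,0.4773,1],[-0.2835,-0.2006,0.0,0.5455,1],[-0.3189,-0.2257,0.0,0.6136,1],[-0.3544,-0.2508,0.0,0.6818,1],[-0.3898,-0.2759,0.0,0.75,1],[-0.3898,-0.2759,0.0,0.75,1]]
[0.3999861751675814, 0.2499899808724888, 0.2385, 73.4]
[[-0.0147,0.0246,0.0044,0.0708,1],[-0.0294,0.0492,0.0088,0.1415,1],[-0.0441,0.0739,0.0131,0.2123,1],[-0.0588,0.0985,0.0175,0.283,1],[-0.0735,0.1231,0.0219,0.3538,1],[-0.0882,0.1477,0.0262,0.4245,1],[-0.1028,0.1723,0.0306,0.4953,1],[-0.1175,0.197,0.035,0.5661,1],[-0.1322,0.2216,0.0394,0.6368,1],[-0.1469,0.2462,0.0437,0.7076,1],[-0.1616,0.2708,0.0481,0.7783,1],[-0.1616,0.2708,0.0481,0.7783,1]]
[0.5706633855615929, 0.06420651053102289, 0.20001999999999998, -19.995999999999995]
```

move_arm:
  deltas:
    - [[-0.06,-0.04,0,0.07,1],[-0.11,-0.08,0,0.14,1],[-0.16,-0.11,0,0.21,1],[-0.2,-0.14,0,0.28,1],[-0.24,-0.17,0,0.35,1],[-0.27,-0.19,0,0.42,1],[-0.3,-0.21,0,0.49,1],[-0.33,-0.23,0,0.56,1],[-0.35,-0.25,0,0.63,1],[-0.37,-0.265,0,0.7,1],[-0.39,-0.276,0,0.75,1],[-0.39,-0.276,0,0.75,1]]
  squeeze: 80

```text
clock: 1.3
position: [0.4014, 0.2489, 0.239]
ee_rot: [0.0, 0.803, 0.596, -0.0]
contact_force: [-0.8, 0.4, -0.2]
width: -0.0003
gripper_force: 0.0
```

move_arm:
  deltas:
    - [[-0.015,0.025,0.004,0.07,1],[-0.03,0.05,0.009,0.14,1],[-0.045,0.075,0.013,0.21,1],[-0.06,0.1,0.017,0.28,1],[-0.075,0.125,0.022,0.35,1],[-0.09,0.15,0.026,0.42,1],[-0.105,0.175,0.03,0.49,1],[-0.12,0.2,0.035,0.56,1],[-0.135,0.225,0.04,0.63,1],[-0.15,0.25,0.044,0.7,1],[-0.162,0.271,0.048,0.778,1],[-0.162,0.271,0.048,0.778,1]]

```text
clock: 2.5
position: [0.5719, 0.0634, 0.1999]
ee_rot: [0.0, 0.985, -0.174, -0.0]
contact_force: [-1.0, 0.4, -0.2]
width: -0.0002
gripper_force: 0.0
```

move_arm:
  deltas:
    - [[0,0,0.05,0,1],[0,0,0.1,0,1],[0,0,0.14,0,1],[0,0,0.165,0,1],[0,0,0.172,0,1],[-0.01,0,0.172,0,1],[-0.02,0,0.172,0,1],[-0.022,0,0.172,0,1],[-0.022,0,0.172,0,1]]

```text
clock: 3.4
position: [0.555, 0.0706, 0.0648]
ee_rot: [-0.0, 0.985, -0.173, 0.001]
contact_force: [1.4, -0.4, 1.2]
width: 0.0005
gripper_force: 0.3
```

move_arm:
  deltas:
    - [[-0.001,0,0,0,1],[-0.002,0,0,0,1],[-0.003,0,0,0,1],[-0.003,0,0,0,1]]

```text
clock: 3.8
position: [0.5549, 0.0706, 0.0645]
ee_rot: [-0.0, 0.985, -0.173, 0.003]
contact_force: [5.4, -1.5, 3.9]
width: 0.0001
gripper_force: 2.6
```

Run:
```python
import numpy as np,json
def t(r0,r,n,tail=[],s=1,d=8):
    o=[]
    for k in range(1,n+1):
        a=np.radians(d*k);o.append([round((r*np.cos(a)-r0)/.8,3),round(-s*r*np.sin(a)/.8,3),0,round(-s*d*k/120,3),1])
    for R in tail:o.append([round((R*np.cos(a)-r0)/.8,3),round(-s*R*np.sin(a)/.8,3),0,round(-s*d*k/120,3),1])
    print(json.dumps(o))
t(.036,.035,12);t(.035,.035,12);t(.035,.035,8,[.045,.06,.07,.07]); t(.07,.07,12,[],-1,8.5)
```

```text
[[-0.002, -0.006, 0, -0.067, 1], [-0.003, -0.012, 0, -0.133, 1], [-0.005, -0.018, 0, -0.2, 1], [-0.008, -0.023, 0, -0.267, 1], [-0.011, -0.028, 0, -0.333, 1], [-0.016, -0.033, 0, -0.4, 1], [-0.021, -0.036, 0, -0.467, 1], [-0.026, -0.039, 0, -0.533, 1], [-0.031, -0.042, 0, -0.6, 1], [-0.037, -0.043, 0, -0.667, 1], [-0.043, -0.044, 0, -0.733, 1], [-0.05, -0.044, 0, -0.8, 1]]
[[-0.0, -0.006, 0, -0.067, 1], [-0.002, -0.012, 0, -0.133, 1], [-0.004, -0.018, 0, -0.2, 1], [-0.007, -0.023, 0, -0.267, 1], [-0.01, -0.028, 0, -0.333, 1], [-0.014, -0.033, 0, -0.4, 1], [-0.019, -0.036, 0, -0.467, 1], [-0.025, -0.039, 0, -0.533, 1], [-0.03, -0.042, 0, -0.6, 1], [-0.036, -0.043, 0, -0.667, 1], [-0.042, -0.044, 0, -0.733, 1], [-0.048, -0.044, 0, -0.8, 1]]
[[-0.0, -0.006, 0, -0.067, 1], [-0.002, -0.012, 0, -0.133, 1], [-0.004, -0.018, 0, -0.2, 1], [-0.007, -0.023, 0, -0.267, 1], [-0.01, -0.028, 0, -0.333, 1], [-0.014, -0.033, 0, -0.4, 1], [-0.019, -0.036, 0, -0.467, 1], [-0.025, -0.039, 0, -0.533, 1], [-0.019, -0.051, 0, -0.533, 1], [-0.011, -0.067, 0, -0.533, 1], [-0.005, -0.079, 0, -0.533, 1], [-0.005, -0.079, 0, -0.533, 1]]
[[-0.001, 0.013, 0, 0.071, 1], [-0.004, 0.026, 0, 0.142, 1], [-0.009, 0.038, 0, 0.212, 1], [-0.015, 0.049, 0, 0.283, 1], [-0.023, 0.059, 0, 0.354, 1], [-0.032, 0.068, 0, 0.425, 1], [-0.043, 0.075, 0, 0.496, 1], [-0.055, 0.081, 0, 0.567, 1], [-0.067, 0.085, 0, 0.637, 1], [-0.08, 0.087, 0, 0.708, 1], [-0.093, 0.087, 0, 0.779, 1], [-0.106, 0.086, 0, 0.85, 1]]
```

move_arm:
  deltas:
    - [[-0.002,-0.006,0,-0.067,1],[-0.003,-0.012,0,-0.133,1],[-0.005,-0.018,0,-0.2,1],[-0.008,-0.023,0,-0.267,1],[-0.011,-0.028,0,-0.333,1],[-0.016,-0.033,0,-0.4,1]]

```text
clock: 4.4
position: [0.5538, 0.1008, 0.0646]
ee_rot: [0.0, 0.97, 0.245, 0.005]
contact_force: [7.9, 2.0, 1.8]
width: -0.0004
gripper_force: 3.9
```

move_arm:
  deltas:
    - [[0,-0.006,0,-0.067,1],[-0.002,-0.012,0,-0.133,1],[-0.004,-0.018,0,-0.2,1],[-0.007,-0.023,0,-0.267,1],[-0.01,-0.028,0,-0.333,1],[-0.014,-0.033,0,-0.4,1],[-0.019,-0.036,0,-0.467,1],[-0.025,-0.039,0,-0.533,1],[-0.03,-0.042,0,-0.6,1]]

```text
clock: 5.3
position: [0.5122, 0.1206, 0.064]
ee_rot: [-0.001, 0.641, 0.768, 0.002]
contact_force: [1.9, 3.0, 1.4]
width: 0.0
gripper_force: 1.5
```

move_arm:
  deltas:
    - [[-0.002,-0.006,0,-0.067,1],[-0.004,-0.012,0,-0.133,1],[-0.006,-0.018,0,-0.2,1],[-0.009,-0.023,0,-0.267,1],[-0.012,-0.028,0,-0.333,1],[-0.016,-0.033,0,-0.4,1]]

```text
clock: 5.9
position: [0.4863, 0.1014, 0.0627]
ee_rot: [-0.002, 0.272, 0.962, -0.0]
contact_force: [0.7, 0.3, 0.3]
width: 0.0003
gripper_force: 0.0
```

move_arm:
  deltas:
    - [[-0.003,-0.001,0,-0.01,1],[-0.004,-0.006,0,-0.067,1],[-0.006,-0.012,0,-0.133,1],[-0.008,-0.018,0,-0.2,1],[-0.011,-0.023,0,-0.267,1]]

```text
clock: 6.4
position: [0.4837, 0.0814, 0.0626]
ee_rot: [-0.003, -0.002, 1.0, 0.001]
contact_force: [-2.3, 1.3, 0.0]
width: -0.0
gripper_force: 0.8
```

```bash
cat > g.py <<'E'
from h import *
C=(.5205,.0835)
def stroke(s,a0,n,R=.0325,d=8,tail=[]):
    P=[on(C,R,a0+d*k,s[2]) for k in range(1,n+1)];P+=[on(C,r,P[-1][3],s[2]) for r in tail]
    e=rows(s,P);print([round(v,4) for v in e]);return e
E
python3 - <<'E'
from g import *
z=.0625
e=stroke([.4858,.0805,z,180],180,7,tail=[.045,.06,.08,.1])
# return at .07 radius : 236->-20
e=stroke(e,236,12,.07,-8.5); e=stroke(e,134,12,.07,-8.5); e=stroke(e,32,6,.06,-8.5,tail=[.045,.037,.0325])
e=stroke(e,-19,12);e=stroke(e,77,12)
E
```

```text
[[-0.0031,-0.0019,0.0,-0.0667,1],[-0.0043,-0.0074,0.0,-0.1333,1],[-0.0063,-0.0128,0.0,-0.2,1],[-0.0089,-0.0178,0.0,-0.2667,1],[-0.0123,-0.0224,0.0,-0.3333,1],[-0.0162,-0.0264,0.0,-0.4,1],[-0.0207,-0.0299,0.0,-0.4667,1],[-0.0119,-0.0429,0.0,-0.4667,1],[-0.0014,-0.0584,0.0,-0.4667,1],[0.0125,-0.0792,0.0,-0.4667,1],[0.0265,-0.0999,0.0,-0.4667,1]]
[0.4646, 0.0006, 0.0625, 236.004]
[[-0.0385,0.013,0.0,0.0709,1],[-0.0413,0.0256,0.0,0.1417,1],[-0.046,0.0377,0.0,0.2125,1],[-0.0525,0.049,0.0,0.2834,1],[-0.0605,0.0591,0.0,0.3542,1],[-0.0699,0.068,0.0,0.425,1],[-0.0806,0.0754,0.0,0.4959,1],[-0.0922,0.0812,0.0,0.5667,1],[-0.1046,0.0851,0.0,0.6375,1],[-0.1174,0.0872,0.0,0.7084,1],[-0.1304,0.0874,0.0,0.7792,1],[-0.1432,0.0856,0.0,0.85,1]]
[0.4719, 0.1338, 0.0625, 134.004]
[[-0.001,0.0129,0.0,0.0709,1],[-0.0038,0.0256,0.0,0.1417,1],[-0.0085,0.0377,0.0,0.2125,1],[-0.015,0.0489,0.0,0.2834,1],[-0.023,0.0591,0.0,0.3542,1],[-0.0324,0.068,0.0,0.425,1],[-0.0431,0.0754,0.0,0.4959,1],[-0.0547,0.0811,0.0,0.5667,1],[-0.0671,0.0851,0.0,0.6375,1],[-0.0799,0.0872,0.0,0.7084,1],[-0.0928,0.0873,0.0,0.7792,1],[-0.1
[... 470 characters left out ...]
.0,-0.2666,1],[-0.0095,-0.0262,0.0,-0.3333,1],[-0.0134,-0.0302,0.0,-0.4,1],[-0.0179,-0.0337,0.0,-0.4666,1],[-0.0228,-0.0366,0.0,-0.5333,1],[-0.0281,-0.0387,0.0,-0.6,1],[-0.0336,-0.0401,0.0,-0.6666,1],[-0.0392,-0.0407,0.0,-0.7333,1],[-0.0449,-0.0405,0.0,-0.8,1]]
[0.5278, 0.1152, 0.0625, 77.004]
[[-0.0004,-0.0056,0.0,-0.0666,1],[-0.0016,-0.0112,0.0,-0.1333,1],[-0.0036,-0.0165,0.0,-0.2,1],[-0.0062,-0.0215,0.0,-0.2666,1],[-0.0095,-0.0261,0.0,-0.3333,1],[-0.0135,-0.0302,0.0,-0.4,1],[-0.0179,-0.0337,0.0,-0.4666,1],[-0.0229,-0.0365,0.0,-0.5333,1],[-0.0281,-0.0386,0.0,-0.6,1],[-0.0336,-0.04,0.0,-0.6666,1],[-0.0392,-0.0406,0.0,-0.7333,1],[-0.0449,-0.0404,0.0,-0.8,1]]
[0.4882, 0.0875, 0.0625, 173.004]
```

move_arm:
  deltas:
    - [[-0.003,-0.002,0,-0.067,1],[-0.004,-0.007,0,-0.133,1],[-0.006,-0.013,0,-0.2,1],[-0.009,-0.018,0,-0.267,1],[-0.012,-0.022,0,-0.333,1],[-0.016,-0.026,0,-0.4,1],[-0.021,-0.03,0,-0.467,1]]

```text
clock: 7.1
position: [0.498, 0.0555, 0.0624]
ee_rot: [-0.005, -0.472, 0.881, 0.001]
contact_force: [-6.5, -5.6, 3.8]
width: -0.0002
gripper_force: 4.4
```

move_arm:
  deltas:
    - [[0.02,0,0,0,1],[0.05,0,0,0,1],[0.084,0,0,0,1],[0.084,0,0,0,1]]

```text
clock: 7.5
position: [0.4625, -0.0003, 0.0629]
ee_rot: [-0.001, -0.467, 0.884, 0.001]
contact_force: [0.4, 0.4, -0.0]
width: -0.0
gripper_force: 0.0
```

```bash
cat >> g.py <<'E'
def look(name):
    a=manip.get_image("top")[:,:,::-1];b=manip.get_image("side")[:,:,::-1]
    x=crop(a,262,209,322,254,8);y=crop(b,255,170,300,215,8)
    cv2.imwrite(f"pics/{name}.png",np.hstack([x[:360,:440],y]))
E
python3 -c "
from g import *;look('l1')"
```

```text
(no output)
```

View pics/l1.png

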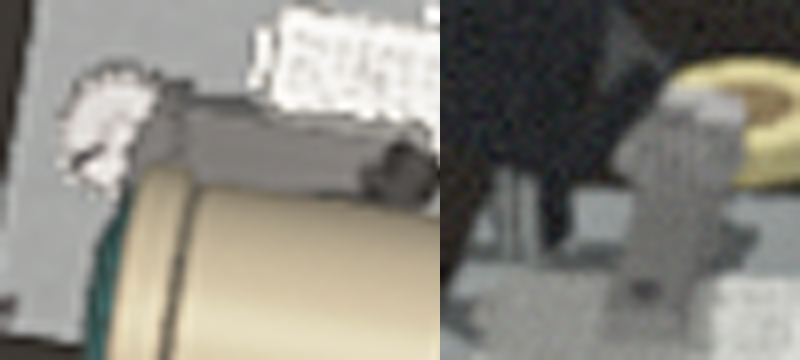

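The top crop shows the ridge at about (85,160) with the ring centre near (118,129). That is a heading of about 133°, so the ring has turned about 232° with little slip. I'll return for stroke 2.

move_arm:
  deltas:
    - [[-0.038,0.013,0,0.071,1],[-0.041,0.026,0,0.142,1],[-0.046,0.038,0,0.212,1],[-0.052,0.049,0,0.283,1],[-0.06,0.059,0,0.354,1],[-0.07,0.068,0,0.425,1],[-0.081,0.075,0,0.496,1],[-0.092,0.081,0,0.567,1],[-0.105,0.085,0,0.638,1],[-0.117,0.087,0,0.708,1],[-0.13,0.087,0,0.779,1],[-0.143,0.086,0,0.85,1]]

```text
clock: 8.8
position: [0.4727, 0.136, 0.0633]
ee_rot: [0.0, 0.393, 0.919, 0.0]
contact_force: [0.4, 0.2, 0.6]
width: -0.0002
gripper_force: 0.0
```

move_arm:
  deltas:
    - [[-0.001,0.013,0,0.071,1],[-0.004,0.026,0,0.142,1],[-0.009,0.038,0,0.212,1],[-0.015,0.049,0,0.283,1],[-0.023,0.059,0,0.354,1],[-0.032,0.068,0,0.425,1],[-0.043,0.075,0,0.496,1],[-0.055,0.081,0,0.567,1],[-0.067,0.085,0,0.638,1],[-0.08,0.087,0,0.708,1],[-0.093,0.087,0,0.779,1],[-0.106,0.086,0,0.85,1]]

```text
clock: 10.0
position: [0.5815, 0.1226, 0.0631]
ee_rot: [-0.0, 0.962, 0.273, 0.0]
contact_force: [-0.7, -0.5, 0.1]
width: 0.0
gripper_force: 0.0
```

move_arm:
  deltas:
    - [[-0.013,0.011,0,0.071,1],[-0.016,0.022,0,0.142,1],[-0.02,0.032,0,0.212,1],[-0.025,0.042,0,0.283,1],[-0.032,0.051,0,0.354,1],[-0.04,0.058,0,0.425,1],[-0.052,0.044,0,0.425,1],[-0.058,0.036,0,0.425,1],[-0.062,0.032,0,0.425,1],[-0.062,0.032,0,0.425,1]]

```text
clock: 11.0
position: [0.5559, 0.0737, 0.0638]
ee_rot: [-0.0, 0.986, -0.164, 0.004]
contact_force: [6.5, -2.2, -4.0]
width: -0.0003
gripper_force: 3.6
```

Press is about 7 N. Stroke 2.

move_arm:
  deltas:
    - [[0,-0.006,0,-0.067,1],[-0.002,-0.011,0,-0.133,1],[-0.004,-0.017,0,-0.2,1],[-0.006,-0.022,0,-0.267,1],[-0.01,-0.026,0,-0.333,1],[-0.013,-0.03,0,-0.4,1],[-0.018,-0.034,0,-0.467,1],[-0.023,-0.037,0,-0.533,1],[-0.028,-0.039,0,-0.6,1],[-0.034,-0.04,0,-0.667,1],[-0.039,-0.041,0,-0.733,1],[-0.045,-0.04,0,-0.8,1]]

```text
clock: 12.2
position: [0.5319, 0.1197, 0.0638]
ee_rot: [-0.0, 0.781, 0.624, 0.005]
contact_force: [4.7, 11.3, -3.7]
width: -0.0
gripper_force: 6.1
```

move_arm:
  deltas:
    - [[0,-0.006,0,-0.067,1],[-0.002,-0.011,0,-0.133,1],[-0.004,-0.017,0,-0.2,1],[-0.006,-0.022,0,-0.267,1],[-0.01,-0.026,0,-0.333,1],[-0.013,-0.03,0,-0.4,1],[-0.018,-0.034,0,-0.467,1],[-0.023,-0.037,0,-0.533,1],[-0.028,-0.039,0,-0.6,1],[-0.034,-0.04,0,-0.667,1],[-0.039,-0.041,0,-0.733,1],[-0.045,-0.04,0,-0.8,1]]

```text
clock: 13.4
position: [0.4842, 0.0894, 0.063]
ee_rot: [-0.005, 0.057, 0.998, 0.001]
contact_force: [-8.6, 2.9, 5.8]
width: 0.0001
gripper_force: 4.5
```

move_arm:
  deltas:
    - [[0,-0.006,0,-0.067,1],[-0.002,-0.011,0,-0.133,1],[-0.004,-0.017,0,-0.2,1],[-0.006,-0.022,0,-0.267,1],[-0.01,-0.026,0,-0.333,1],[-0.013,-0.03,0,-0.4,1],[-0.018,-0.034,0,-0.467,1],[-0.018,-0.034,0,-0.467,1]]

```text
clock: 14.2
position: [0.4962, 0.0572, 0.0628]
ee_rot: [-0.005, -0.418, 0.909, 0.0]
contact_force: [-6.9, -7.0, 4.9]
width: 0.0001
gripper_force: 5.4
```

move_arm:
  deltas:
    - [[0.02,0,0,0,1],[0.05,0,0,0,1],[0.084,0,0,0,1],[0.084,0,0,0,1]]

```text
clock: 14.6
position: [0.4536, 0.007, 0.0631]
ee_rot: [-0.001, -0.415, 0.91, 0.001]
contact_force: [0.4, -0.3, 0.4]
width: -0.0001
gripper_force: 0.0
```

```bash
python3 -c "
from g import *;look('l2')"
```

```text
(no output)
```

View pics/l2.png

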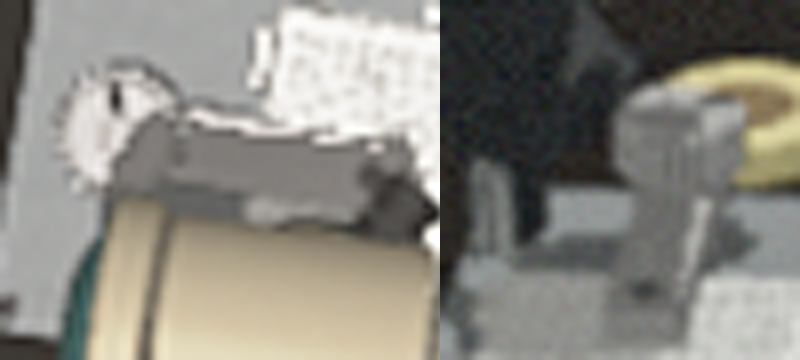

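The ridge is now at (116,97), straight above the centre, so its heading is about +4° and the total is about 463°. One more stroke of about 260° is needed.

move_arm:
  deltas:
    - [[-0.038,0.013,0,0.071,1],[-0.041,0.026,0,0.142,1],[-0.046,0.038,0,0.212,1],[-0.052,0.049,0,0.283,1],[-0.06,0.059,0,0.354,1],[-0.07,0.068,0,0.425,1],[-0.081,0.075,0,0.496,1],[-0.092,0.081,0,0.567,1],[-0.105,0.085,0,0.638,1],[-0.117,0.087,0,0.708,1],[-0.13,0.087,0,0.779,1],[-0.143,0.086,0,0.85,1]]

```text
clock: 15.9
position: [0.4802, 0.1411, 0.0634]
ee_rot: [0.0, 0.447, 0.894, 0.001]
contact_force: [0.4, -0.0, 0.7]
width: -0.0001
gripper_force: 0.0
```

move_arm:
  deltas:
    - [[-0.001,0.013,0,0.071,1],[-0.004,0.026,0,0.142,1],[-0.009,0.038,0,0.212,1],[-0.015,0.049,0,0.283,1],[-0.023,0.059,0,0.354,1],[-0.032,0.068,0,0.425,1],[-0.043,0.075,0,0.496,1],[-0.055,0.081,0,0.567,1],[-0.067,0.085,0,0.638,1],[-0.08,0.087,0,0.708,1],[-0.093,0.087,0,0.779,1],[-0.106,0.086,0,0.85,1]]

```text
clock: 17.1
position: [0.5865, 0.1145, 0.0633]
ee_rot: [-0.0, 0.977, 0.215, 0.001]
contact_force: [-0.5, 0.4, -0.3]
width: 0.0001
gripper_force: 0.0
```

move_arm:
  deltas:
    - [[-0.013,0.011,0,0.071,1],[-0.016,0.022,0,0.142,1],[-0.02,0.032,0,0.212,1],[-0.025,0.042,0,0.283,1],[-0.032,0.051,0,0.354,1],[-0.04,0.058,0,0.425,1],[-0.052,0.044,0,0.425,1],[-0.058,0.036,0,0.425,1],[-0.062,0.032,0,0.425,1],[-0.062,0.032,0,0.425,1]]

```text
clock: 18.1
position: [0.5542, 0.0692, 0.0638]
ee_rot: [0.0, 0.975, -0.221, 0.004]
contact_force: [6.1, -4.8, -5.0]
width: 0.0001
gripper_force: 3.5
```

move_arm:
  deltas:
    - [[0,-0.006,0,-0.067,1],[-0.002,-0.011,0,-0.133,1],[-0.004,-0.017,0,-0.2,1],[-0.006,-0.022,0,-0.267,1],[-0.01,-0.026,0,-0.333,1],[-0.013,-0.03,0,-0.4,1],[-0.018,-0.034,0,-0.467,1],[-0.023,-0.037,0,-0.533,1],[-0.028,-0.039,0,-0.6,1],[-0.034,-0.04,0,-0.667,1],[-0.039,-0.041,0,-0.733,1],[-0.045,-0.04,0,-0.8,1]]

```text
clock: 19.3
position: [0.536, 0.1181, 0.0639]
ee_rot: [-0.0, 0.816, 0.577, 0.005]
contact_force: [5.2, 10.6, -4.8]
width: 0.0
gripper_force: 5.9
```

move_arm:
  deltas:
    - [[0,-0.006,0,-0.067,1],[-0.002,-0.011,0,-0.133,1],[-0.004,-0.017,0,-0.2,1],[-0.006,-0.022,0,-0.267,1],[-0.01,-0.026,0,-0.333,1],[-0.013,-0.03,0,-0.4,1],[-0.018,-0.034,0,-0.467,1],[-0.023,-0.037,0,-0.533,1],[-0.028,-0.039,0,-0.6,1],[-0.034,-0.04,0,-0.667,1],[-0.039,-0.041,0,-0.733,1],[-0.045,-0.04,0,-0.8,1]]

```text
clock: 20.5
position: [0.4849, 0.0933, 0.0631]
ee_rot: [-0.005, 0.116, 0.993, 0.001]
contact_force: [-8.4, 3.6, 6.2]
width: 0.0001
gripper_force: 4.6
```

move_arm:
  deltas:
    - [[0,-0.006,0,-0.067,1],[-0.002,-0.011,0,-0.133,1],[-0.004,-0.017,0,-0.2,1],[-0.006,-0.022,0,-0.267,1],[-0.01,-0.026,0,-0.333,1],[-0.013,-0.03,0,-0.4,1],[-0.018,-0.034,0,-0.467,1],[-0.023,-0.037,0,-0.533,1],[-0.023,-0.037,0,-0.533,1]]

```text
clock: 21.4
position: [0.4968, 0.0567, 0.0628]
ee_rot: [-0.004, -0.427, 0.904, 0.0]
contact_force: [-6.7, -7.6, 3.7]
width: -0.0001
gripper_force: 4.8
```

move_arm:
  deltas:
    - [[0.02,0,0,0,1],[0.05,0,0,0,1],[0.09,0,0,0,1],[0.13,0,0,0,1],[0.13,0,0,0,1]]

```text
clock: 21.9
position: [0.431, -0.0231, 0.0631]
ee_rot: [-0.001, -0.423, 0.906, 0.001]
contact_force: [-0.2, -0.2, -0.2]
width: -0.0
gripper_force: 0.0
```

```bash
python3 -c "
from g import *;look('l3');print(manip.get_state()['qpos'])"
```

```text
[-0.2118  0.2509  2.0531  0.0011  0.8361 -2.6574]
```

View pics/l3.png

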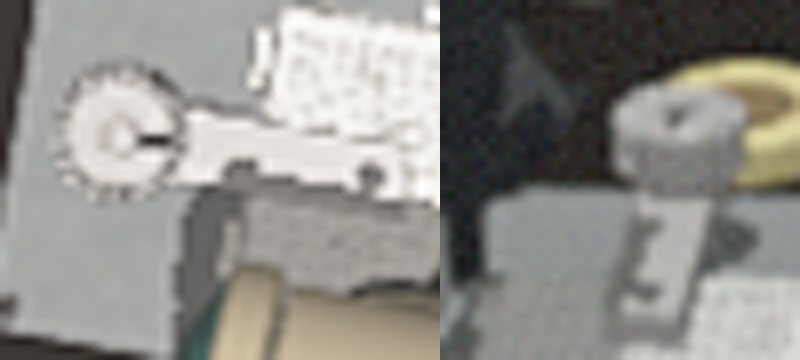

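The ridge is at (155,140), pointing right along the bar from the centre at (120,135), so the ring is at 720° within a few degrees. The bar hasn't moved. Next I'll plan the bar push.

Run:
```python
from g import *
def bp(th,off,psi,z=.042,rad=.075):
    b=np.radians(-99.4+th);n=b+np.pi/2
    return [C[0]+rad*np.cos(b)-off*np.cos(n),C[1]+rad*np.sin(b)-off*np.sin(n),z,psi]
s=[.432,-.022,.0625,230]
g=bp(0,.038,170,.0625);g2=bp(0,.038,170)
P=[list(np.array(s)+(np.array(g)-s)*k/8) for k in range(1,9)]
e=rows(s,P+[g2]*3);print(e)
off=.024
e=rows(e,[bp(0,.03,170),bp(0,.026,170)]+[bp(4.3*k,off,170+3.2*k) for k in range(1,11)]);print(e)
e=rows(e,[bp(4.3*k,off,170+3.2*k) for k in range(11,21)]+[bp(86,off,234)]);print(e)
```

```text
[[-0.0084,-0.0009,0.0,0.0625,1],[-0.0168,-0.0017,0.0,0.125,1],[-0.0252,-0.0026,0.0,0.1875,1],[-0.0336,-0.0034,0.0,0.25,1],[-0.042,-0.0043,0.0,0.3125,1],[-0.0504,-0.0051,0.0,0.375,1],[-0.0588,-0.006,0.0,0.4375,1],[-0.0673,-0.0068,0.0,0.5,1],[-0.0673,-0.0068,0.0256,0.5,1],[-0.0673,-0.0068,0.0256,0.5,1],[-0.0673,-0.0068,0.0256,0.5,1]]
[0.47077496667609053, 0.015747068220831002, 0.04202, 170.0]
[[-0.01,0.0001,0.0,0.0,1],[-0.015,0.0001,0.0,0.0,1],[-0.0246,-0.0018,0.0,-0.0267,1],[-0.0319,-0.0031,0.0,-0.0533,1],[-0.0392,-0.004,0.0,-0.08,1],[-0.0466,-0.0042,0.0,-0.1067,1],[-0.054,-0.004,0.0,-0.1333,1],[-0.0613,-0.0031,0.0,-0.16,1],[-0.0686,-0.0017,0.0,-0.1867,1],[-0.0757,0.0002,0.0,-0.2133,1],[-0.0827,0.0026,0.0,-0.24,1],[-0.0894,0.0056,0.0,-0.2667,1]]
[0.5419863610074716, 0.007739689287586841, 0.04202, 202.004]
[[-0.0074,-0.0005,0.0,-0.0266,1],[-0.0148,-0.0005,0.0,-0.0533,1],[-0.0222,0.0001,0.0,-0.08,1],[-0.0294,0.0013,0.0,-0.1066,1],[-0.0366,0.0029,0.0,-0.1333,1],[-0.0437,0.0052,0.0,-0.16,1],[-0.0505,0.0079,0.0,-0.1866,1],[-0.0572,0.0112,0.0,-0.2133,1],[-0.0635,0.0149,0.0,-0.24,1],[-0.0696,0.0191,0.0,-0.2666,1],[-0.0696,0.0191,0.0,-0.2666,1]]
[0.587885523931793, 0.042768358158193215, 0.04202, 233.99599999999998]
```

move_arm:
  deltas:
    - [[-0.008,-0.001,0,0.062,1],[-0.017,-0.002,0,0.125,1],[-0.025,-0.003,0,0.188,1],[-0.034,-0.003,0,0.25,1],[-0.042,-0.004,0,0.312,1],[-0.05,-0.005,0,0.375,1],[-0.059,-0.006,0,0.438,1],[-0.067,-0.007,0,0.5,1],[-0.067,-0.007,0.013,0.5,1],[-0.067,-0.007,0.025,0.5,1],[-0.067,-0.007,0.025,0.5,1],[-0.067,-0.007,0.025,0.5,1]]

```text
clock: 23.2
position: [0.4725, 0.0154, 0.0426]
ee_rot: [-0.001, 0.086, 0.996, 0.0]
contact_force: [0.3, 0.3, -0.3]
width: 0.0001
gripper_force: 0.0
```

```bash
python3 -c "
from g import *;a=manip.get_image('top')[:,:,::-1];b=manip.get_image('side')[:,:,::-1]
cv2.imwrite('pics/l4.png',np.hstack([crop(a,255,190,345,265,4),crop(b,235,170,335,245,4)]))"
```

```text
(no output)
```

View pics/l4.png

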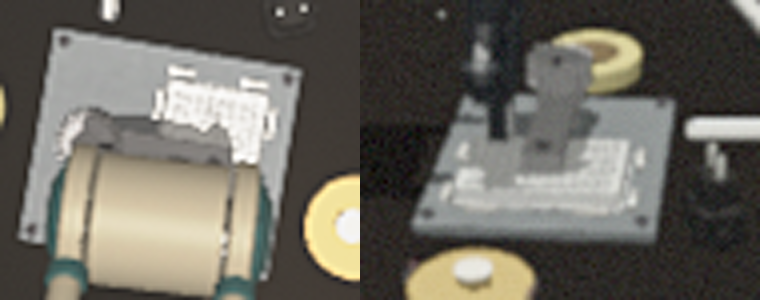

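The side crop shows the closed finger at about (497,120), left of the bar on the robot's side and above the plate. It isn't touching anything, so I'll push.

move_arm:
  deltas:
    - [[-0.01,0,0,0,1],[-0.015,0,0,0,1],[-0.024,-0.002,0,-0.027,1],[-0.032,-0.003,0,-0.053,1],[-0.039,-0.004,0,-0.08,1],[-0.047,-0.004,0,-0.107,1],[-0.054,-0.004,0,-0.133,1],[-0.061,-0.003,0,-0.16,1],[-0.069,-0.002,0,-0.187,1],[-0.076,0,0,-0.213,1],[-0.083,0.003,0,-0.24,1],[-0.089,0.006,0,-0.267,1]]

```text
clock: 24.5
position: [0.5439, 0.0077, 0.0432]
ee_rot: [-0.001, -0.193, 0.981, 0.0]
contact_force: [-1.0, -1.1, 0.1]
width: -0.0003
gripper_force: 0.8
```

move_arm:
  deltas:
    - [[-0.007,0,0,-0.027,1],[-0.015,0,0,-0.053,1],[-0.022,0,0,-0.08,1],[-0.029,0.001,0,-0.107,1],[-0.037,0.003,0,-0.133,1],[-0.044,0.005,0,-0.16,1],[-0.05,0.008,0,-0.187,1],[-0.057,0.011,0,-0.213,1],[-0.064,0.015,0,-0.24,1],[-0.07,0.019,0,-0.267,1],[-0.07,0.019,0,-0.267,1],[-0.07,0.019,0,-0.267,1]]

```text
clock: 25.7
position: [0.5909, 0.043, 0.0434]
ee_rot: [0.0, -0.455, 0.89, -0.0]
contact_force: [0.1, -0.5, 0.1]
width: -0.0001
gripper_force: 0.0
```

move_arm:
  deltas:
    - [[0.015,0,0,0,1],[0.03,0,0,0,1],[0.03,0,-0.05,0,1],[0.03,0,-0.1,0,1],[0.03,0,-0.16,0,1],[0.03,0,-0.22,0,1],[0.08,0,-0.22,0,1],[0.14,0,-0.22,0,1],[0.2,0,-0.22,0,1],[0.25,0,-0.22,0,1],[0.25,0,-0.22,0,1]]

```text
clock: 26.8
position: [0.4815, -0.0795, 0.2161]
ee_rot: [-0.018, -0.429, 0.903, -0.023]
contact_force: [1.3, 0.0, 0.4]
width: 0.0
gripper_force: 0.0
```

```bash
python3 -c "
from g import *;a=manip.get_image('top')[:,:,::-1];b=manip.get_image('side')[:,:,::-1]
cv2.imwrite('pics/l5.png',np.hstack([crop(a,255,180,345,265,4),crop(b,235,165,335,250,4)]))"
```

```text
(no output)
```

View pics/l5.png

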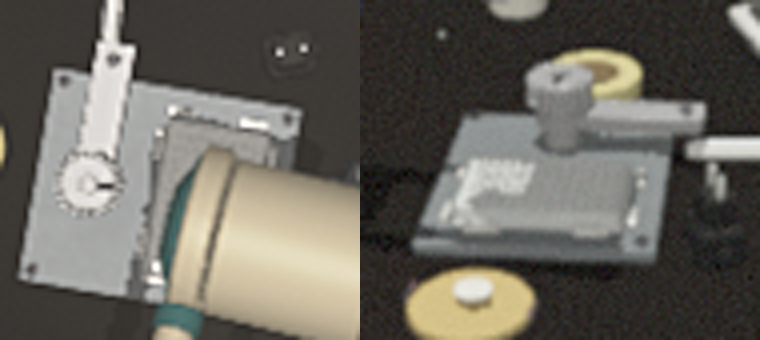

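The bar now runs from (90,183) to (113,55), about 1.55 rad, and is clear of the plate. The ridge at (105,186) still points right, so the ring stayed two turns loose. The plate is in its nest. I'll settle the arm and hand in.

move_arm:
  deltas:
    - [[0,0,-0.02,0.07,1],[0,0,-0.02,0.14,1],[0,0,-0.02,0.2,1],[0,0,-0.02,0.2,1],[0,0,-0.02,0.2,1]]

```text
clock: 27.4
position: [0.4845, -0.0774, 0.2319]
ee_rot: [-0.013, -0.235, 0.972, -0.026]
contact_force: [0.3, -1.1, 0.2]
width: -0.0002
gripper_force: 0.0
```

```bash
python3 -c "
from g import *;s=manip.get_state();print(s['qpos'],s['qd'],s['position']);print(manip.sign_off())"
```

```text
[-0.2585  0.156   1.6861 -0.0593  1.2976 -2.2881] [-0.0025 -0.0022  0.0061 -0.0025  0.0028  0.0065] [ 0.4845 -0.0774  0.2319]
the job is handed in; nothing more can be done
None
```

I handed in the job at about 27 s. In the last camera check the ring was two turns loose, the bar was swung about 1.55 rad clear, the plate was in its nest and the robot was clear; the sign-off returned no verdict.

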